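Tip a cheese over onto its board and push it home against the stop

TASK

The block of cheese that stands on edge on the board is to be wrapped. Push it over, towards the dark stop strip, so that it lies flat with its pale face up, then push it along the board until its straight side sits squarely and fully home against the stop strip. Only push gently with the fingers: do not grip it or pick it up, keep it on the board, and leave everything else on the table where it is.

Things in the scene. Friction and masses are not known exactly. Their poses are not given: they have to be found in the camera images.
- stop_board: Fixed board of light wood, 320 mm (its x) by 210 mm (its y), top face 18 mm above the table. Origin: centre of its underside, z up. A dark wooden stop strip runs along its whole +x end: 20 mm thick, inner face at x = +140 mm, top 48 mm above the table. The -x end is open. Its x lies 1.1 to 1.85 rad left of the robot's x.
- cheese: Loose block, 0.35 to 0.6 kg, 39 mm thick, pale on one large face, else yellow, edges rounded 7 mm. Starts on edge, top 125 mm above the table, pale face to the board's -x end (within 0.2 rad), leaning 0.1 rad that way. About 1 N high on the pale face tips it; after about 45 mm it falls flat by itself, 4 to 12 cm short of the stop. Slides with 2 to 5 N. Origin: on the yellow face.
- cheese_mid (a point): Centre of the cheese, 19 mm below the pale face. z: out of that face (level at first, up when done). x: from the straight side it first stands on (51 to 55 mm away, 105 mm long) to the parallel straight side that ends at the stop (55 mm away, 80 mm long); up at first, along the board's x when done. y: along these sides; the cheese reaches about 70 mm either way.
- honey_jar: Loose small jar, olive lid with a dark strip, 63 mm wide, 75 mm high, standing; origin under its centre. Not to be moved.
- onion_jar: Loose glass jar with gold lid, 70 mm wide, 128 mm high, standing; origin under its centre. Not to be moved.
- stamp: Loose stamp with brown wooden handle, 43 x 54 x 83 mm high, standing on its plate; origin under its centre. Not to be moved.
- masking_tape: Loose roll of pale masking tape lying flat, 104 mm across, 25 mm high; origin under its centre. Not to be moved.
- notepad: Loose notepad, 210 x 152 x 13 mm, lying flat; origin under its centre. Not to be moved.
- marker: Loose white marker pen with blue cap, 135 mm long, 16 mm thick, lying along its y; origin under its centre. Not to be moved.

How it is judged:
On the way:
1. the cheese lies flat, pale face up, on the board (angle between cheese_mid's own z axis and vertical below 0.1 rad and z of cheese_mid in the frame of stop_board below 0.045 m), for 0.2 s.
At the end, for the whole second after the job is handed in: The cheese lies flat on the board with its pale face up (within 0.1 rad), its straight side within about 7 mm of the stop strip and square to it within 0.1 rad, its centre within 40 mm of the board's centre line, at rest (all of step 1 and x of cheese_mid in the frame of stop_board above 0.078 m and y of cheese_mid in the frame of stop_board between -0.04 and 0.04 m and angle between the x axis of cheese_mid and the x axis of stop_board, either way round below 0.1 rad and linear speed of cheese below 0.02 m/s); the robot touches nothing.
It fails at once if the cheese is picked up (height (world z) of cheese_mid above 0.09 m or (angle between cheese_mid's own z axis and vertical below 0.08 rad and height (world z) of cheese_mid above 0.053 m)).
It fails at once if the fingers press on the cheese with more than 30 N (contact force between the fingers and cheese above 30 N).
It fails at once if a bystander is moved more than 3 cm (distance of any of honey_jar, onion_jar, stamp, masking_tape, notepad, marker from where it was at the start of the episode above 0.03 m).
It also fails if it takes over 45 s, if anything falls off the work surface, if the arm or the gripper's body presses on something with over 40 N, if the wrist force passes 120 N, or if a joint passes its speed limit or range.

ROBOT

A 6-joint arm with a two-finger parallel gripper is mounted at the origin on a cart in front of the work surface, level with it; the furniture and walls round the work are solid. World frame = base frame: x ahead of the robot, y to its left, z up, the work surface at z = 0. Lengths are in m, angles in rad, forces in N, time in s.
With the tool pointing down it reaches from about 0.35 to 1 m from the base axis. Payload 7.1 kg.
Tool frame: the origin (TCP) lies between the finger pads; the fingertips stand 22 mm ahead of it and the grasp point (between the pads) lies 3 mm ahead of it; z points along the fingers, y is the line along which they close (so a half turn about z gives the same grasp; the last joint's range is limited). The gripper opens to 85 mm and grips with 20 to 120 N. Pads are 22 mm wide; open, the fingers measure 114 mm over their backs; the gripper's body (76 mm by 85 mm) begins 54 mm behind the grasp point. The pads swing forward as they close: fully open they stand 13 mm farther back than shut.
Start: joints at [-1.318, 0.423, 1.63, -0, 1.089, -0.019], TCP at [0.168, -0.602, 0.253] pointing down, gripper open.
Joint ranges: [-3, 3], [-0.9, 2.11], [0.09, 2.58], [-1.31, 4.45], [0.11, 2.69], [-2.54, 2.54]. Speed limits (rad/s): [2.39, 2.39, 3.01, 3.14, 3.14, 3.14].

INTERFACE

Orientations are given as a rotation vector (axis times angle).
In Python, from rig import manip gives the robot as it stands. The module is installed in compiled form; this text tells all that it offers. Calls block until the motion is done:
- manip.move_to(position, orientation): joint-space move of the TCP to a pose.
- manip.servo_line(position, orientation=None, rate=0.15): straight line of the TCP; orientation=None keeps the orientation; rate is the mean speed in m/s.
- manip.set_joints(angles): joint-space move.
- manip.command_gripper(opening, f_grip=None): finger opening in m; f_grip is the grip in N (None keeps the last); returns when the fingers have stopped.
- manip.hold(seconds).
- manip.solve_ik(position, orientation): joint angles nearest the present ones, or None.
- manip.camera(name): name is "scene" or "side" or "wrist"; returns a dict with "image" (400x640x3 uint8, red, green, blue), "fx", "fy", "cx", "cy" (pixels), "cam_to_world" (4x4, takes a point from camera to world coordinates); the wrist camera has in their place "mount" (4x4, takes a point from camera to tool coordinates, whose origin is the TCP and whose axes are the flange's). Camera axes: x right, y down, z forward; pixel columns grow to the right and rows downward; lengths in m; the calibration is good to about 2 mm. A picture is of the moment at which its call begins: read the wrist's pose just before it. There is no depth.
A pose or a line that the arm cannot do raises manip.IKError and nothing moves.
- manip.sign_off(): hands the job in; it is judged then, once.
Readings, each from a call of its own:
- manip.get_time(): time.
- manip.get_joint_positions(): joint angles.
- manip.get_joint_vel(): joint speeds.
- manip.get_tau(): joint torques, N m.
- manip.get_position(): TCP position.
- manip.get_ee_rot(): TCP orientation.
- manip.get_contact_force(): force on the tool from outside, world axes, zero at the start.
- manip.get_torque(): the same for the moment, N m.
- manip.get_width(): finger opening in m.
- manip.get_grip_force(): force on a finger pad.
Only numpy, scipy, OpenCV 4.12 (cv2) and the standard library are available. Lean on these libraries where they do the work, as an engineer would, in place of code of your own. Each camera call takes 0.05 s, during which the arm holds its last target. There are 200 camera calls.

## Working session

There is one attempt and no reset: what is moved stays moved. The work goes in short steps, each a Python script; the robot and the scene stay as the last script left them, time stands still between calls to the robot, and variables do not carry over. Pictures are saved under pics/ and viewed, at most 10 in all, crops included, and the job is handed in when it is done.

```bash
mkdir -p pics; cat > h.py <<'E'
import numpy as np, cv2
from rig import manip
from scipy.spatial.transform import Rotation as R
def snap(n,f):
    c=manip.camera(n); cv2.imwrite(f'pics/{f}.png',c['image'][:,:,::-1]); 
    np.savez(f'pics/{f}.npz',**{k:v for k,v in c.items()}); return c
def ray(c,u,v,z):
    T=np.array(c['cam_to_world']); d=T[:3,:3]@np.array([(u-c['cx'])/c['fx'],(v-c['cy'])/c['fy'],1]); o=T[:3,3]
    return o+d*(z-o[2])/d[2]
def proj(c,p):
    T=np.linalg.inv(np.array(c['cam_to_world'])); q=T[:3,:3]@np.array(p)+T[:3,3]
    return np.array([c['fx']*q[0]/q[2]+c['cx'],c['fy']*q[1]/q[2]+c['cy']])
E
python3 - <<'E'
from h import *
for n in ['scene','side']:
    c=snap(n,n+'0'); print(n,np.round(c['cam_to_world'],3).tolist(),c['fx'])
print(manip.get_time(),manip.get_ee_rot())
E
```

```text
scene [[-0.529, -0.577, 0.622, -0.164], [-0.848, 0.345, -0.402, 0.461], [0.018, -0.741, -0.672, 0.89], [0.0, 0.0, 0.0, 1.0]] 368.210773754968
side [[0.999, 0.035, -0.026, 0.607], [0.043, -0.641, 0.766, -1.209], [0.01, -0.766, -0.642, 1.079], [0.0, 0.0, 0.0, 1.0]] 455.83075614184247
0.1 [-3.11128055e+00 -4.25414674e-01  2.71015458e-04]
```

View pics/scene0.png

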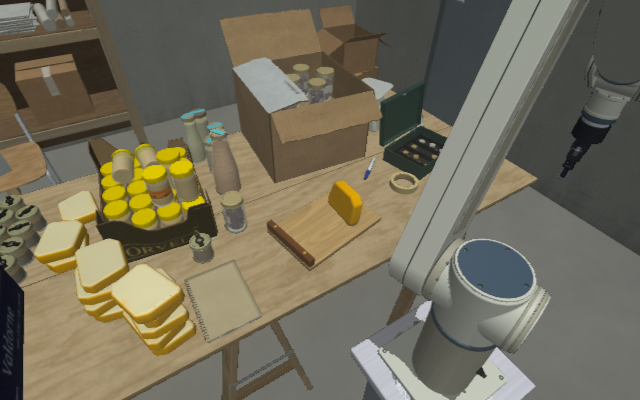

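View pics/side0.png

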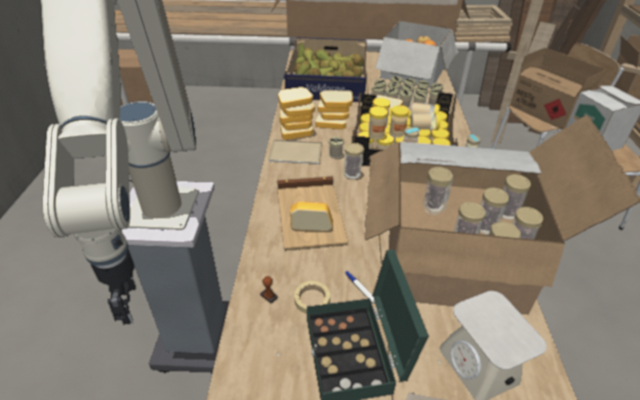

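The scene view shows the board with its strip from (268,225) to (312,262) and the cheese at (346,203). In the side view the strip runs (278,183)–(333,182), and the pale face is at (311,218) with the tape at (312,296), the stamp at (268,288) and the marker at (360,286). Next I'll enlarge both.

```bash
python3 - <<'E'
import cv2,numpy as np
a=cv2.imread('pics/scene0.png')[170:275,255:395]; b=cv2.imread('pics/side0.png')[165:260,265:360]
a=cv2.resize(a,(700,525),interpolation=cv2.INTER_CUBIC); b=cv2.resize(b,(570,570),interpolation=cv2.INTER_CUBIC)
h=570; A=np.zeros((h,700,3),np.uint8);A[:525]=a
cv2.imwrite('pics/c.png',cv2.resize(np.hstack([A,b]),(800,int(570*800/1270)),interpolation=cv2.INTER_AREA))
E
python3 - <<'E'
from h import *
D={n:{k:v for k,v in np.load(f'pics/{n}0.npz').items()} for n in ['scene','side']}
for n,c in D.items():
    hsv=cv2.cvtColor(c['image'],cv2.COLOR_RGB2HSV)
    roi=np.zeros(hsv.shape[:2],np.uint8)
    x0,y0,x1,y1=(255,170,395,275) if n=='scene' else (270,165,350,260)
    roi[y0:y1,x0:x1]=1
    for nm,lo,hi in [('strip',(0,60,20),(20,255,125)),('yellow',(15,190,120),(32,255,255))]:
        m=cv2.inRange(hsv,lo,hi)*roi
        k,l,s,ce=cv2.connectedComponentsWithStats(m)
        i=1+np.argmax(s[1:,4]); m=(l==i).astype(np.uint8)
        ct=max(cv2.findContours(m,0,cv2.CHAIN_APPROX_NONE)[0],key=cv2.contourArea)
        print(n,nm,s[i],cv2.approxPolyDP(ct,2,True)[:,0].tolist(), cv2.boxPoints(cv2.minAreaRect(ct)).round(1).tolist())
s=D['side']; 
for q in [(285,246),(346,242)]: print('side near corner',ray(s,*q,.018))
for q in [(278,189),(333,187)]: print('strip',ray(s,*q,.03))
c=D['scene']
for q in [(312,265),(381,217)]: print('scene',ray(c,*q,.018))
E
```

```text
scene strip [266 219 115  52 894] [[380, 219], [314, 266], [314, 258], [306, 251], [303, 254], [304, 250], [270, 220], [266, 224], [267, 232], [310, 270]] [[266.0, 220.0], [380.0, 219.0], [380.5, 269.3999938964844], [266.3999938964844, 270.3999938964844]]
scene yellow [329 181  33  43 917] [[336, 182], [330, 193], [330, 202], [343, 217], [353, 223], [357, 221], [361, 207], [358, 194], [345, 182]] [[322.0, 196.0], [341.0, 177.0], [371.0, 207.0], [352.0, 226.0]]
side strip [278 177  55  12 408] [[332, 179], [328, 177], [278, 181], [278, 188], [332, 184]] [[277.5, 180.89999389648438], [331.79998779296875, 176.6999969482422], [332.3999938964844, 184.1999969482422], [278.0, 188.39999389648438]]Traceback (most recent call last):
  File "<stdin>", line 11, in <module>
    return _wrapfunc(a, 'argmax', axis=axis, out=out, **kwds)
    return bound(*args, **kwds)
ValueError: attempt to get argmax of an empty sequence
```

View pics/c.png

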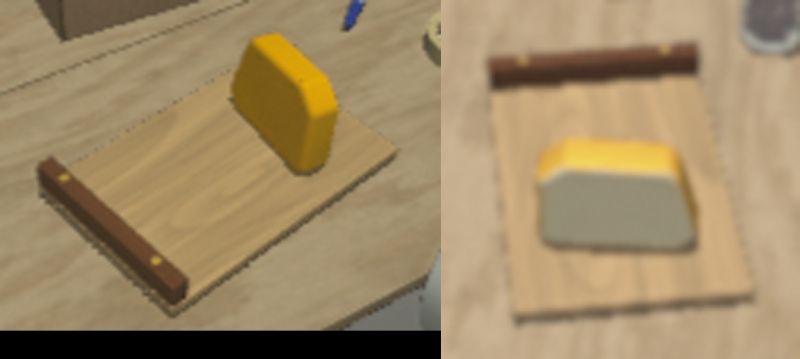

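The enlarged crops show the strip's inner bottom edge in the side view at about (278.5,188)–(333.3,183.5). The near board corners are (285,247.5) and (347,242.5). The pale face's bottom corners are (291,229) and (332,230.6), and its top corners (295,210.5) and (328,212).

```bash
python3 - <<'E'
from h import *
s,c=[{k:v for k,v in np.load(f'pics/{n}0.npz').items()} for n in ['side','scene']]
P={}
def pr(n,p): P[n]=p; print(n,p.round(3))
pr('SL',ray(s,284.8,247.2,.018)); pr('SR',ray(s,347.3,242.2,.018))
pr('stripL',ray(s,278.5,188,.018)); pr('stripR',ray(s,333.3,183.7,.018))
pr('cR',ray(c,381,217.6,.018)); pr('tipN',ray(c,314.4,262,.048)); pr('tipF',ray(c,271.5,219.8,.048))
for a,b in [('SL','SR'),('stripL','stripR'),('tipN','tipF'),('SL','stripL'),('SR','stripR'),('cR','tipN')]:
    d=P[b]-P[a]; print(a,b,np.linalg.norm(d[:2]).round(3),np.arctan2(d[1],d[0]).round(3))
pr('pbL',ray(s,291.2,229.3,.022)); pr('pbR',ray(s,332.2,230.6,.022))
pr('ptL',ray(s,295.2,210.5,.12)); pr('ptR',ray(s,327.7,212,.12))
for n,p in [('tape',(312,296)),('stamp',(268,283)),('marker',(347,272)),('onion',(353,178)),('honey',(337,155))]: pr(n,ray(s,*p,.02))
E
```

```text
SL [ 0.461 -0.191  0.018]
SR [ 0.662 -0.158  0.018]
stripL [0.406 0.112 0.018]
stripR [0.61  0.149 0.018]
cR [ 0.454 -0.184  0.018]
tipN [0.391 0.115 0.048]
tipF [0.605 0.144 0.048]
SL SR 0.204 0.163
stripL stripR 0.207 0.182
tipN tipF 0.216 0.138
SL stripL 0.307 1.749
SR stripR 0.311 1.738
cR tipN 0.305 1.777
pbL [ 0.474 -0.111  0.022]
pbR [ 0.611 -0.11   0.022]
ptL [ 0.491 -0.126  0.12 ]
ptR [ 0.595 -0.128  0.12 ]
tape [ 0.559 -0.382  0.02 ]
stamp [ 0.426 -0.341  0.02 ]
marker [ 0.66  -0.287  0.02 ]
onion [0.685 0.186 0.02 ]
honey [0.621 0.338 0.02 ]
```

```bash
cat >> h.py <<'E'
def down(a):  # tool down, tool y at world angle a
    y=np.array([np.cos(a),np.sin(a),0]); z=np.array([0,0,-1.]); return R.from_matrix(np.c_[np.cross(y,z),y,z]).as_rotvec()
E
python3 - <<'E'
from h import *
manip.command_gripper(0.045)
o=down(0.0)
manip.move_to([.543,-.185,.25],o)
manip.servo_line([.543,-.185,.122],rate=.15)   # tips at z=.100
f0=manip.get_contact_force(); print(f0,manip.get_joint_positions(),manip.get_width())
y=-.185
while y<-.05:
    y+=.005
    manip.servo_line([.543,y,.122],rate=.05)
    f=np.array(manip.get_contact_force())-f0
    print(round(y,3),f.round(1))
    if abs(f[1])>8: print('stop');break
    if y>-.078: break
print(manip.get_time())
snap('side','side1')
E
```

```text
[ 0.53799066 -0.94551952 -0.21044435] [-3.49307997e-01  5.29389406e-01  1.82340546e+00  1.07686083e-05
  7.87475497e-01 -3.49082129e-01] 0.04500352883436345
-0.18 [-0.5  0.7 -0.1]
-0.175 [-1.8  1.2  1.2]
-0.17 [-0.3  1.2  0.2]
-0.165 [-0.5  0.7  0.4]
-0.16 [-0.5  1.9 -0.2]
-0.155 [-1.  -0.4 -0.4]
-0.15 [-1.1  0.9 -0.3]
-0.145 [0.5 0.1 0.4]
-0.14 [-0.7 -0.4  1.4]
-0.135 [-0.7 -0.1 -0.1]
-0.13 [-0.7  1.2  0.8]
-0.125 [-0.7  1.6  1. ]
-0.12 [-0.2  0.   0.2]
-0.115 [ 0.   0.3 -0.2]
-0.11 [-0.9  0.5 -0.6]
-0.105 [-0.1  1.6 -0. ]
-0.1 [-0.4  1.2  0. ]
-0.095 [-0.4  1.   0.4]
-0.09 [-1.2  1.3  0.6]
-0.085 [-1.2  1.7  0.8]
-0.08 [-0.4  1.5 -0.4]
-0.075 [ 0.3  2.  -0.4]
9.0917
```

View pics/side1.png

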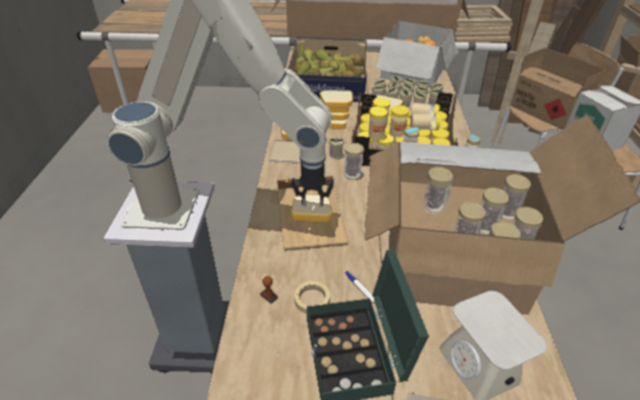

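The cheese has gone over: pale top at about (312,205), yellow rear side at row ~216. I'll back off and measure it.

```bash
python3 - <<'E'
from h import *
manip.servo_line([.543,-.075,.2],rate=.2)
manip.servo_line([.543,-.19,.2],rate=.3)
s=snap('side','side2'); c=snap('scene','scene2')
a=cv2.resize(c['image'][170:275,255:395],(560,420),interpolation=cv2.INTER_CUBIC)
cv2.imwrite('pics/c2.png',a[:,:,::-1])
b=cv2.resize(s['image'][165:260,265:360],(570,570),interpolation=cv2.INTER_CUBIC); cv2.imwrite('pics/d2.png',b[:,:,::-1])
E
```

```text
(no output)
```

View pics/c2.png

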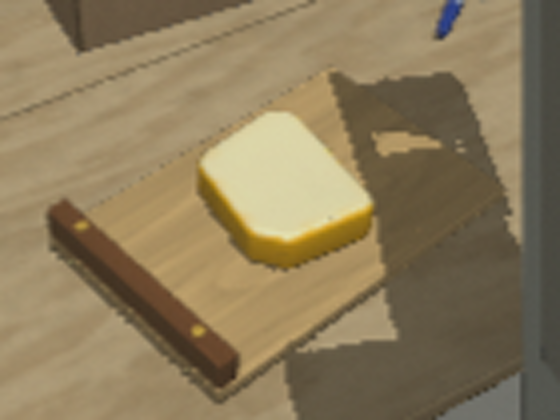

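View pics/d2.png

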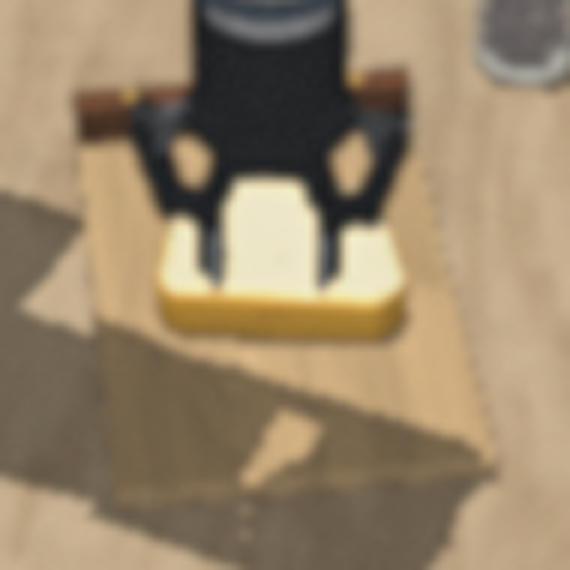

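The cheese lies flat, pale face up. In the scene view its pale rear edge runs (326,198)–(348,220) and its front edge (305,210)–(317.5,229). In the side view its rear bottom edge runs (293,219)–(331,221).

```bash
python3 - <<'E'
from h import *
s,c=[{k:v for k,v in np.load(f'pics/{n}2.npz').items()} for n in ['side','scene']]
hsv=cv2.cvtColor(c['image'],cv2.COLOR_RGB2HSV); m=cv2.inRange(hsv,(18,30,190),(40,130,255)); r=np.zeros_like(m); r[190:245,290:355]=255; m&=r
k,l,st,ce=cv2.connectedComponentsWithStats(m); i=1+np.argmax(st[1:,4]); ct=max(cv2.findContours((l==i).astype(np.uint8),0,cv2.CHAIN_APPROX_NONE)[0],key=cv2.contourArea)
W=np.array([ray(c,*p[0],.057)[:2] for p in ct]); 
u=np.array([np.cos(1.74),np.sin(1.74)]); v=np.array([-u[1],u[0]]); C=np.array([.529,-.010])
B=np.c_[(W-C)@u,(W-C)@v]; print('ext',B.min(0),B.max(0),'area',cv2.contourArea((W*1000).astype(np.float32).reshape(-1,1,2)))
ap=cv2.approxPolyDP((B*1000).astype(np.float32).reshape(-1,1,2),5,True)[:,0]; print('board',ap.round(0).tolist())
for q in [(293.3,219.2),(330.8,220.8)]: w=ray(s,*q,.028); print(w.round(3),((w[:2]-C)@u).round(3),((w[:2]-C)@v).round(3))
for a,b in [((326.3,198),(348,220)),((305,210),(317.5,229))]:
    p,q=ray(c,*a,.057),ray(c,*b,.057); d=p-q; print(p,q,np.arctan2(d[1],d[0]))
E
```

```text
ext [-0.05950529 -0.06867381] [0.0540365  0.06358456] area 11510.051692282756
board [[-42.0, -68.0], [22.0, -65.0], [39.0, -55.0], [54.0, 31.0], [36.0, 52.0], [-36.0, 63.0], [-60.0, -47.0]]
[ 0.478 -0.068  0.028] -0.048 0.06
[ 0.605 -0.069  0.028] -0.071 -0.065
[ 0.59405262 -0.05567786  0.057     ] [ 0.47180653 -0.05871552  0.057     ] 0.024843588902847557
[0.58080384 0.03497856 0.057     ] [0.48857421 0.04429075 0.057     ] -0.10062649310372972
```

```bash
python3 - <<'E'
from h import *
manip.servo_line([.541,-.125,.2],rate=.2)
manip.servo_line([.541,-.125,.052],rate=.15)
f0=np.array(manip.get_contact_force())
u=np.array([np.cos(1.74),np.sin(1.74)]);C=np.array([.529,-.010])
A=np.array([.541,-.080]); E=C-.03*u
W=[(np.array([.541,y]),0.) for y in np.arange(-.12,-.079,.005)]
W+=[(A+(E-A)*t,.17*t) for t in np.linspace(.1,1,10)]
W+=[(C+x*u,.17) for x in np.arange(-.026,.0265,.003)]
for p,a in W:
    manip.servo_line([*p,.052],down(a),rate=.04)
    f=np.mean([(manip.hold(.03),manip.get_contact_force())[1] for _ in range(3)],0)-f0
    print(p.round(3),((p-C)@u).round(3),round(a,2),f.round(1))
    if f[:2]@u<-7: print('stop'); break
print(manip.get_time())
s=snap('side','side3'); c=snap('scene','scene3')
cv2.imwrite('pics/c3.png',cv2.resize(c['image'][170:275,255:395],(560,420),interpolation=cv2.INTER_CUBIC)[:,:,::-1])
E
```

```text
[ 0.541 -0.12 ] -0.11 0.0 [ 0.3 -0.  -0.3]
[ 0.541 -0.115] -0.106 0.0 [ 0.1 -0.1 -0. ]
[ 0.541 -0.11 ] -0.101 0.0 [ 0.6  0.  -0.5]
[ 0.541 -0.105] -0.096 0.0 [ 0.5  0.6 -0.4]
[ 0.541 -0.1  ] -0.091 0.0 [ 0.4  0.5 -0. ]
[ 0.541 -0.095] -0.086 0.0 [-0.1 -0.  -0.1]
[ 0.541 -0.09 ] -0.081 0.0 [ 0.4 -0.  -0.3]
[ 0.541 -0.085] -0.076 0.0 [ 0.4  0.1 -0.2]
[ 0.541 -0.08 ] -0.071 0.0 [ 0.4  0.3 -0.1]
[ 0.54  -0.076] -0.067 0.02 [ 0.8 -0.2  0.3]
[ 0.54  -0.072] -0.063 0.03 [ 0.2 -0.7 -0.3]
[ 0.539 -0.068] -0.059 0.05 [ 0.5 -0.3  0.3]
[ 0.538 -0.064] -0.055 0.07 [ 0.3 -0.1 -0.5]
[ 0.538 -0.06 ] -0.051 0.08 [ 0.3 -0.3 -0.4]
[ 0.537 -0.056] -0.046 0.1 [ 0.2 -0.2 -1. ]
[ 0.536 -0.052] -0.042 0.12 [ 0.5 -0.1  0.2]
[ 0.535 -0.048] -0.038 0.14 [ 0.7 -0.1 -0.1]
[ 0.535 -0.044] -0.034 0.15 [ 0.3 -0.2  0.1]
[ 0.534 -0.04 ] -0.03 0.17 [ 0.7 -0.6  0.2]
[ 0.533 -0.036] -0.026 0.17 [ 0.2 -0.1 -0.5]
[ 0.533 -0.033] -0.023 0.17 [ 0.6 -0.6  0.2]
[ 0.532 -0.03 ] -0.02 0.17 [ 1.  -0.5 -0.4]
[ 0.532 -0.027] -0.017 0.17 [ 1.1 -0.8 -0.4]
[ 0.531 -0.024] -0.014 0.17 [ 1.  -0.5 -0.4]
[ 0.531 -0.021] -0.011 0.17 [ 0.8 -0.8 -0.4]
[ 0.53  -0.018] -0.008 0.17 [ 1.3 -0.7 -0.6]
[ 0.53  -0.015] -0.005 0.17 [ 0.7 -1.   0.1]
[ 0.529 -0.012] -0.002 0.17 [ 0.8 -0.3  0.1]
[ 0.529 -0.009] 0.001 0.17 [ 1.1 -0.6 -0.5]
[ 0.528 -0.006] 0.004 0.17 [ 1.1 -0.4 -0.6]
[ 0.528 -0.003] 0.007 0.17 [ 1.4 -0.5 -0.5]
[ 0.527 -0.   ] 0.01 0.17 [ 1.1 -0.4 -0.3]
[0.527 0.003] 0.013 0.17 [ 0.5 -0.8 -0.6]
[0.526 0.006] 0.016 0.17 [ 1.1  0.2 -0.3]
[0.526 0.009] 0.019 0.17 [ 1.2 -0.3 -0.4]
[0.525 0.012] 0.022 0.17 [ 3.  -7.3 -1.6]
stop
24.75
```

View pics/c3.png

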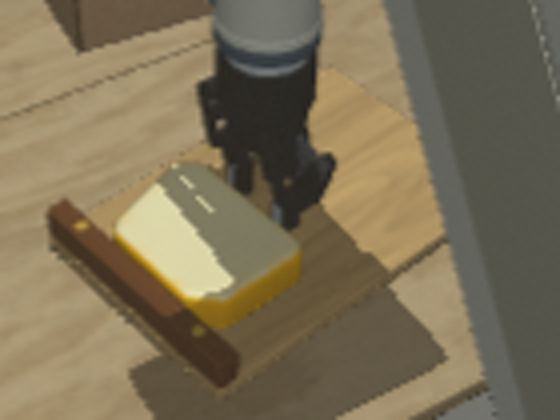

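The cheese is at the strip: its pale front edge runs about (117,228)–(190,300) in the crop, and the contact point matches the predicted position. I'll press a little more to seat it, then retract and check.

```bash
python3 - <<'E'
from h import *
u=np.array([np.cos(1.74),np.sin(1.74)]);C=np.array([.529,-.010])
f0=np.array([.6,-.6,-.3])
for x in np.arange(.0235,.031,.0015):
    p=C+x*u; manip.servo_line([*p,.052],down(.17),rate=.03)
    f=np.mean([(manip.hold(.03),manip.get_contact_force())[1] for _ in range(3)],0)-f0
    print(x.round(4),f.round(1),np.round(manip.get_torque(),2))
    if f[:2]@u<-14: break
manip.servo_line([*(C-.06*u),.052],rate=.15)
manip.servo_line([*(C-.06*u),.25],rate=.25)
manip.servo_line([*(C-.2*u),.3],rate=.25)
print(manip.get_time())
s=snap('side','side4'); c=snap('scene','scene4')
a=cv2.resize(c['image'][180:270,260:350],(400,400),interpolation=cv2.INTER_CUBIC)
b=cv2.resize(s['image'][170:250,270:350],(400,400),interpolation=cv2.INTER_CUBIC)
cv2.imwrite('pics/c4.png',np.hstack([a,b])[:,:,::-1])
E
```

```text
0.0235 [  3.6 -13.9  -0.7] [-2.42 -0.74  0.37]
27.5917
```

View pics/c4.png

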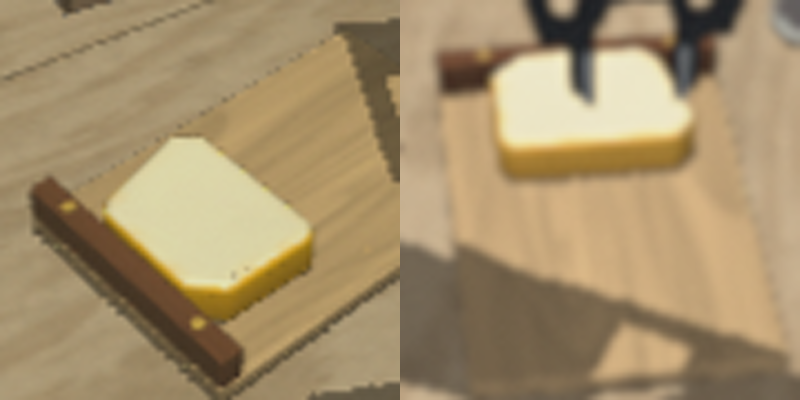

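The cheese sits against the strip. In the crop, the rear pale edge in the scene view is (205,140)–(310,228) and in the side view (500,147)–(690,135). I'll check squareness numerically.

```bash
python3 - <<'E'
from h import *
s,c=[{k:v for k,v in np.load(f'pics/{n}4.npz').items()} for n in ['side','scene']]
u=np.array([np.cos(1.74),np.sin(1.74)]);v=np.array([-u[1],u[0]]);C=np.array([.529,-.010])
def S(q,z): return ray(s,270+q[0]/5,170+q[1]/5,z)[:2]
def N(q,z): return ray(c,260+q[0]*90/400,180+q[1]*90/400,z)[:2]
def pr(n,a,b): d=a-b; d=d*np.sign(d[0]); print(n,np.arctan2(d[1],d[0]).round(3),np.linalg.norm(d).round(3),[(float(((p-C)@u).round(3)),float(((p-C)@v).round(3))) for p in (a,b)])
pr('strip scene top inner',N((52,178),.048),N((242,352),.048))
pr('rear scene',N((205,140),.057),N((310,228),.057))
pr('front scene',N((107,210),.057),N((180,285),.057))
pr('rear side top',S((100,147),.054),S((290,135),.054))
pr('rear side bot',S((105,178),.022),S((285,165),.022))
pr('board rear side',S((60,388),.018),S((385,355),.018))
hsv=cv2.cvtColor(c['image'],cv2.COLOR_RGB2HSV); m=cv2.inRange(hsv,(18,30,170),(40,130,255)); r=np.zeros_like(m); r[208:248,280:332]=255; m&=r
k,l,st,ce=cv2.connectedComponentsWithStats(m); i=1+np.argmax(st[1:,4]); ct=max(cv2.findContours((l==i).astype(np.uint8),0,cv2.CHAIN_APPROX_NONE)[0],key=cv2.contourArea)
B=np.array([[(w-C)@u,(w-C)@v] for w in (ray(c,*p[0],.057)[:2] for p in ct)])
print((cv2.approxPolyDP((B*1000).astype(np.float32).reshape(-1,1,2),4,True)[:,0]).round(0).tolist(),B.min(0),B.max(0))
for e,sel in [('rear',(B[:,0]<B[:,0].min()+.012)&(abs(B[:,1])<.04)),('front',(B[:,0]>B[:,0].max()-.012)&(abs(B[:,1])<.03))]:
    print(e,np.polyfit(B[sel,1],B[sel,0],1))
E
```

```text
strip scene top inner 0.17 0.207 [(0.139, -0.1), (0.139, 0.107)]
rear scene 0.161 0.113 [(0.037, -0.051), (0.038, 0.062)]
front scene 0.112 0.086 [(0.134, -0.042), (0.139, 0.044)]
rear side top 0.153 0.134 [(0.027, 0.065), (0.025, -0.069)]
rear side bot 0.165 0.129 [(0.03, 0.062), (0.03, -0.067)]
board rear side 0.193 0.213 [(-0.168, 0.107), (-0.162, -0.106)]
[[-35.0, -11.0], [-20.0, -23.0], [-6.0, -17.0], [-1.0, -21.0], [29.0, -17.0], [35.0, -10.0], [33.0, -26.0], [-10.0, -32.0], [15.0, -53.0], [37.0, -47.0], [56.0, -70.0], [72.0, -65.0], [74.0, -73.0], [79.0, -72.0], [77.0, -64.0], [123.0, -57.0], [125.0, -64.0], [137.0, -58.0], [135.0, 41.0], [115.0, 63.0], [52.0, 65.0], [29.0, 58.0]] [-0.0348785  -0.07311637] [0.13785514 0.06503622]
rear [ 0.02608114 -0.02878295]
front [0.00178134 0.13456462]
```

```bash
python3 -c "
from rig import manip
print(manip.sign_off(), manip.get_time())"
```

```text
the job is handed in; nothing more can be done
the job is handed in; nothing more can be done
```

The job is handed in at about 28 s of the 45 s limit: the cheese lies flat, pale face up, against the stop strip, square to within about 0.03 rad and within about 5 mm of the board's centre line by my camera measurements; the judge's verdict was not shown.

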